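# Close up the telescoping jar rail

### The arm

A 6-joint arm with a two-finger parallel gripper is mounted at the origin on the work surface; the furniture and walls round the work are solid. World frame = base frame: x ahead of the robot, y to its left, z up, the work surface at z = 0. Lengths are in m, angles in rad, forces in N, time in s.
With the tool pointing down it reaches from about 0.375 to 0.925 m from the base axis. Payload 5.7 kg.
Tool frame: the origin (TCP) lies midway between the tips of the shut fingers; the grasp point (between the pads) lies 19 mm behind it; z points along the fingers, y is the line along which they close (so a half turn about z gives the same grasp; the last joint's range is limited). The gripper opens to 88 mm and grips with 3 to 60 N. Pads are 20 mm wide; open, the fingers measure 115 mm over their backs; the gripper's body (75 mm by 178 mm) begins 61 mm behind the grasp point.
Start: joints at [1.009, 0.359, 1.51, -0, 1.272, -0.115], TCP at [0.259, 0.541, 0.223] pointing down, gripper open.
Joint ranges: [-2.97, 2.97], [-1.01, 2.36], [0.21, 2.38], [-0.96, 4.11], [0.2, 2.71], [-2.98, 2.98]. Speed limits (rad/s): [2.39, 2.39, 3.14, 3.14, 3.14, 3.14].

### API

Orientations are given as a unit quaternion [x, y, z, w].
In Python, from bench import move_ptp, servo_line, goto_joints, move_gripper, sleep, inverse_kinematics, capture, PlanningError, close_job, spot_in, silhouettes, current_clock, current_joint_pos, current_qvel, current_joint_torque, current_position, current_orientation, current_force, current_torque, current_finger_gap, current_grip_force gives the robot as it stands. Calls block until the motion is done:
- move_ptp(position, orientation): joint-space move of the TCP to a pose.
- servo_line(position, orientation=None, rate=0.15, contact_N=None): straight line of the TCP; orientation=None keeps the orientation; rate is the mean speed in m/s. With contact_N (N) it stops when the force on the tool has changed by that much, and returns True; else False.
- goto_joints(angles): joint-space move.
- move_gripper(opening): finger opening in m; the grip force is fixed at half the most; returns when the fingers have stopped.
- sleep(seconds).
- inverse_kinematics(position, orientation): joint angles nearest the present ones, or None.
- capture(name): name is "scene" or "top" or "wrist"; returns a dict with "image" (384x512x3 uint8, blue, green, red), "range_z" (384x512 float32, m along the optical axis (not along the pixel's ray), 0 where there is no reading), "intrinsics" (3x3 intrinsics, pixels), "k1" (the pictures are not rectified: a ray, as slopes to the right and down, at radius r is drawn at 1 + k1 r^2 times it, then the intrinsics apply), "R" (3x3) and "t" (3): a world point X has camera coordinates R X + t. Camera axes: x right, y down, z forward; pixel columns grow to the right and rows downward; lengths in m; the calibration is good to about 2 mm. A picture is of the moment at which its call begins.
A pose or a line that the arm cannot do raises PlanningError and nothing moves.
- close_job(): hands the job in; it is judged then, once.
Trained networks look in the newest picture that a camera, given by its name, has taken for a name from the list of things; names that differ only in an ending like _2 or _b are one class to them, and where a whole thing is asked for, a point or a joint stands for the part that bears it (a point fixed in the world has none). Each returns a list of dicts, best first, with "conf" (0 to 1); they miss things now and then, are a little off and sometimes report something else, mostly with a low value. They report only what shows in the picture. A call takes as long as a camera call.
- spot_in(camera, query): "xy" ([column, row] in pixels, amid what is visible of it).
- silhouettes(camera, query): "region" (384x512 bool, what is visible of it) and "xy" ([column, row] in pixels, amid what is visible of it).
Readings, each from a call of its own:
- current_clock(): time.
- current_joint_pos(): joint angles.
- current_qvel(): joint speeds.
- current_joint_torque(): joint torques, N m.
- current_position(): TCP position.
- current_orientation(): TCP orientation.
- current_force(): force on the tool from outside, world axes, zero at the start.
- current_torque(): the same for the moment, N m.
- current_finger_gap(): finger opening in m.
- current_grip_force(): force on a finger pad.
Only numpy, scipy, OpenCV 4.12 (cv2) and the standard library are available. Lean on these libraries where they do the work, as an engineer would, in place of code of your own. Each camera call takes 0.05 s, during which the arm holds its last target. There are 200 camera calls.

### The job

Close up the telescoping rail round the row of spice jars: press down the black knob of its spring button, slide the button along the tube towards the jars, past the middle hole, and let it pop up in the last hole, the one nearest the jars. Never force the button hard against the tube, and do not push or knock over the jars.

Things in the scene. Friction and masses are not known exactly. Their poses are not given: they have to be found in the camera images.
- rail: The jar rail's fixed part: wooden base board 120 mm wide, 447 mm long (y = -215 to 232 mm), 12 mm thick. Origin: on its underside, at the table top, mid-width. Its y axis runs along the rail: at the -y end a fixed end panel, next to it the three jars, then the sliding end panel; at +y, y = 42 to 220 mm, the steel square tube, 36 mm wide, top 52 mm above the table, that the sliding end telescopes into towards +y.
- first_hole (a point): Centre of the mouth of the tube's first hole (16.5 mm long, 20 mm wide, in the tube's top), where the button starts. A 9 mm slot leads from it along the tube, towards the jars (rail -y), through the middle hole to the last hole. The button's square collar is 14 mm long.
- last_hole_nominal (a point): ROUGH place of the last hole, 80 mm from the first (the middle hole: 40 mm from the first). Both holes are in an index plate screwed on the tube by eye (top 53.5 mm above the table), so both really lie up to 8 mm off along the tube, either way and both alike: find them by feel. Same size as the first hole.
- carriage (a joint): How far the sliding end (panel, inner tube and button together) has been slid towards the jars (rail -y), m: 0 at the first hole, 0.032 to 0.048 at the middle one, 0.072 to 0.088 at the last; the 14 mm collar has 1.2 mm play either way in a hole. Sliding takes about 4 N with the button under the tube's top.
- knob (a point): Centre of the spring button's black ribbed knob: 26 mm across the rail, 14 mm along it, 30 mm high, on a thin stem; moves with the sliding end. Button up: centre 89 mm above the table. Pinch it on either pair of sides, fingertips above its lower edge, as it goes down 10 mm to 64 mm.
- button: The button as one part (knob, stem, collar); origin 89 mm under the knob's centre. Spring: 2.4 N up, plus 0.8 N per mm pressed. Free to slide 7 to 10 mm down; hard stop at 10.5 mm. Between holes (15 to 17 mm from one) the tube keeps it 6.5 mm down even if let go; pushed on with no downward force it pops up by itself in the next hole, whose edge stops it until it is pressed again.
- jar_1: Spice jar in the row, 41 mm in diameter, 105 mm high, upright on the base board; origin at the centre of its underside. The three jars stand in any order between the panels.
- jar_2: Another of the three spice jars in the row, same size and origin.
- jar_3: Another of the three spice jars in the row, same size and origin.

How it is judged:
On the way:
1. the button is pressed down out of its first hole and slid at least 10 mm towards the jars (value of joint carriage above 0.01 m and z of knob in the frame of rail below 0.084 m), for 0.05 s.
At the end, for the whole second after the job is handed in: The button stands up in the last hole, nearest the jars: knob within 2.5 mm of its full height, slide value 0.069 to 0.092 m; the three jars still upright (value of joint carriage between 0.069 and 0.092 m and z of knob in the frame of rail above 0.0865 m and angle between each of jar_1, jar_2, jar_3's own z axis and vertical below 0.15 rad); the robot touches nothing.
It fails at once if the button is forced with more than 25 N against the tube (its hole edges, or its stop when pressed) (contact force between button and rail above 25 N or contact force between button and index_plate above 25 N).
It fails at once if a jar of the row is pushed more than 20 mm or tips (distance of any of jar_1, jar_2, jar_3 from where it was at the start of the episode above 0.02 m or angle between any of jar_1, jar_2, jar_3's own z axis and vertical above 0.25 rad).
It also fails if it takes over 51 s, if anything falls off the work surface, if the arm or the gripper's body presses on something with over 40 N, if the wrist force passes 120 N, or if a joint passes its speed limit or range.

## Working session

There is one attempt and no reset: what is moved stays moved. The work goes in short steps, each a Python script; the robot and the scene stay as the last script left them, time stands still between calls to the robot, and variables do not carry over. Pictures are saved under pics/ and viewed, at most 10 in all, crops included, and the job is handed in when it is done.

```bash
mkdir -p pics
cat > h.py <<'E'
import numpy as np, cv2
from bench import *
def ray(c,uv):
    K=np.array(c["intrinsics"]);d=np.array([(uv[0]-K[0,2])/K[0,0],(uv[1]-K[1,2])/K[1,1]])
    u=d.copy()
    for _ in range(20): u=d/(1+c["k1"]*(u@u))
    return np.array([u[0],u[1],1.])
def at(c,uv,z=None):
    if z is None: z=c["range_z"][int(round(uv[1])),int(round(uv[0]))]
    R=np.array(c["R"]);return R.T@(ray(c,uv)*z-np.array(c["t"]))
def line(c,uv):
    R=np.array(c["R"]);return -R.T@np.array(c["t"]), R.T@ray(c,uv)
def tri(ls):
    A=0;b=0
    for o,d in ls:
        d=d/np.linalg.norm(d);P=np.eye(3)-np.outer(d,d);A=A+P;b=b+P@o
    return np.linalg.solve(A,b)
def cloud(c,m):
    v,u=np.nonzero(m&(c["range_z"]>0));return np.array([at(c,(a,b)) for a,b in zip(u,v)])
E
python3 - <<'E'
from h import *
ims=[];ls=[]
for n in ["scene","top"]:
    c=capture(n);ims.append(c["image"])
    for q in ["knob","first_hole","last_hole_nominal","jar_1","rail"]:
        for s in spot_in(n,q)[:3]: print(n,q,np.round(s["xy"],1),round(s["conf"],2),at(c,s["xy"]).round(3))
    for q in ["knob","button","rail"]:
        for s in silhouettes(n,q)[:1]:
            P=cloud(c,s["region"]);print("sil",n,q,s["region"].sum(),np.round(s["xy"],1),np.median(P,0).round(3) if len(P) else None)
            if q=="knob": ls.append(line(c,s["xy"]))
    cv2.imwrite(f"pics/{n}.png",c["image"])
if len(ls)==2: print("tri",tri(ls))
print(current_clock(),current_orientation())
E
```

```text
scene knob [218.8 162.6] 0.8 [0.527 0.069 0.093]
scene first_hole [255.6 257. ] 0.56 [ 0.461 -0.141  0.011]
scene last_hole_nominal [254.1 253.7] 0.7 [ 0.463 -0.135  0.013]
scene jar_1 [270.2 223.8] 0.71 [ 0.458 -0.184  0.101]
scene jar_1 [301.4 248.4] 0.57 [ 0.442 -0.275  0.112]
scene jar_1 [282.3 240. ] 0.56 [ 0.447 -0.227  0.098]
scene rail [256.6 254.1] 0.86 [ 0.467 -0.136  0.012]
sil scene knob 238 [220.1 163.3] [0.528 0.07  0.087]
sil scene button 273 [216.4 162.3] [0.528 0.07  0.087]
sil scene rail 9775 [257.4 251. ] [ 0.465 -0.125  0.017]
top knob [208.1 182. ] 0.6 [0.531 0.07  0.103]
top first_hole [277.6 202.3] 0.71 [ 0.502 -0.069  0.014]
top last_hole_nominal [282.1 206.4] 0.62 [ 0.493 -0.079  0.013]
top last_hole_nominal [335.6 214.4] 0.29 [ 0.474 -0.174  0.117]
top jar_1 [382.3 224. ] 0.92 [ 0.459 -0.262  0.117]
top jar_1 [355.6 221.9] 0.89 [ 0.461 -0.212  0.116]
top jar_1 [336.4 216.3] 0.69 [ 0.471 -0.175  0.117]
top rail [277.3 203.2] 0.82 [ 0.5   -0.069  0.009]
sil top knob 112 [210.1 182.4] [0.532 0.074 0.103]
sil top rail 9976 [276.7 202.2] [ 0.5   -0.07   0.012]
tri [0.53061502 0.06783519 0.09100894]
0.9 [ 2.21566055e-01  9.75145364e-01 -4.20162682e-05 -9.26138197e-06]
```

Run:
```python
from h import *
a=cv2.imread("pics/scene.png")[90:350,150:400];b=cv2.imread("pics/top.png")[130:290,150:430]
cv2.imwrite("pics/v1.png",np.vstack([cv2.resize(a,(577,600))])); cv2.imwrite("pics/v2.png",cv2.resize(b,(800,457)))
c=capture("top")
P=cloud(c,silhouettes("top","rail")[0]["region"])
for lo,hi in [(.005,.02),(.045,.06)]:
    Q=P[(P[:,2]>lo)&(P[:,2]<hi)];r=cv2.minAreaRect(Q[:,:2].astype(np.float32)*1000);print(len(Q),r)
    m=Q[:,:2].mean(0);w=np.linalg.svd(Q[:,:2]-m,full_matrices=0)[2][0];print(m,w)
```

```text
8209 ((497.5247802734375, -81.91043090820312), (445.5253601074219, 120.26264953613281), 77.711181640625)
[ 0.49604994 -0.07796306] [-0.21986558 -0.97553018]
744 ((493.9644470214844, -79.12933349609375), (421.28314208984375, 99.55183410644531), 78.6565933227539)
[0.52024642 0.03012909] [0.22429376 0.97452158]
```

View pics/v1.png

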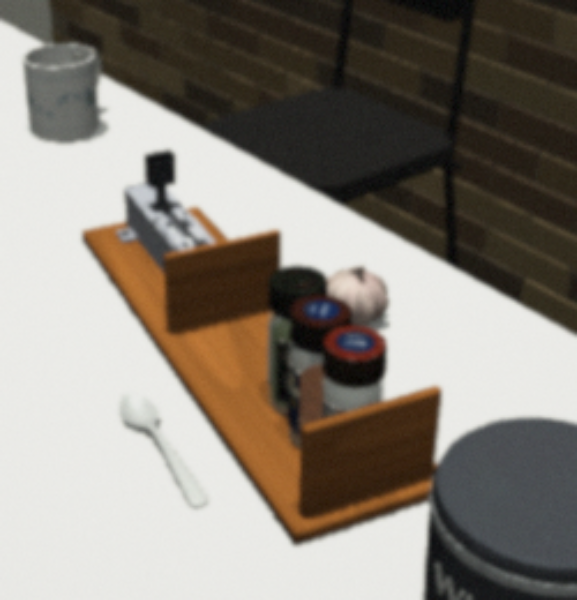

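View pics/v2.png

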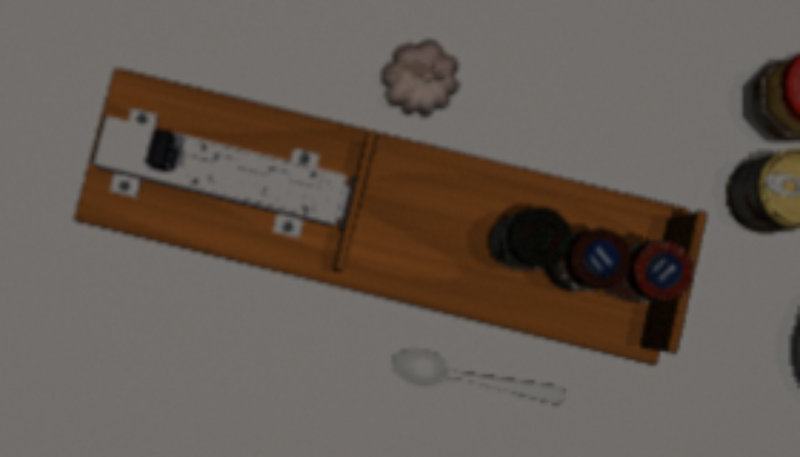

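The knob stands up at the far-left end of the rail (scene ≈(219,163), top ≈(208,182)). The jars are at the right end, and the tube with its white index plate lies between knob and panel. The rail yaw is about 77.5°, which agrees with the 447×120 board. Next I move above the knob and look from close by.

```bash
cat >> h.py <<'E'
from scipy.spatial.transform import Rotation as Ro
def quat(yaw):  # yaw of rail +y axis; tool y along rail +x
    ry=np.array([np.cos(yaw),np.sin(yaw),0]);y=np.array([ry[1],-ry[0],0]);z=np.array([0,0,-1.])
    return Ro.from_matrix(np.c_[np.cross(y,z),y,z]).as_quat()
E
python3 - <<'E'
from h import *
yaw=np.radians(77.6);q=quat(yaw);r=np.array([np.cos(yaw),np.sin(yaw),0])
k=np.array([.5305,.069,0])
ls=[]
for i,off in enumerate([-.01,-.07]):
    p=k+off*r+[0,0,.24]
    print(inverse_kinematics(p,q)); move_ptp(p,q)
    sleep(.2)
    c=capture("wrist");cv2.imwrite(f"pics/w{i}.png",c["image"]);np.save(f"w{i}.npy",c,allow_pickle=True)
    s=silhouettes("wrist","knob")
    for x in s[:2]:
        P=cloud(c,x["region"]);print(x["conf"],x["xy"],np.median(P,0).round(4),x["region"].sum(),P[:,2].max())
    if s: ls.append(line(c,s[0]["xy"]))
    for h in ["first_hole","last_hole_nominal"]:
        print(h,[(np.round(x["xy"]),round(x["conf"],2)) for x in spot_in("wrist",h)[:3]])
if len(ls)>1: print("tri",tri(ls))
print(current_clock(),current_force())
E
python3 -c "
import cv2,numpy as np
cv2.imwrite('pics/w.png',cv2.resize(np.vstack([cv2.imread('pics/w0.png'),cv2.imread('pics/w1.png')]),(400,600)))"
```

```text
[-1.83157955e-02  2.44336401e-01  1.63376855e+00 -4.44089210e-16
  1.26348770e+00  1.98105032e-01]
0.75 [259.2, 162.4] [0.5337 0.0779 0.1035] 443 0.10581840416047687
first_hole [(array([262., 198.]), 0.64)]
last_hole_nominal [(array([258., 198.]), 0.59)]
[-1.32838060e-01  2.20449131e-01  1.66654287e+00 -4.44089210e-16
  1.25460065e+00  8.35827673e-02]
0.87 [258.2, 104.5] [0.5328 0.0746 0.1038] 377 0.10593742942619792
first_hole [(array([261., 174.]), 0.73)]
last_hole_nominal [(array([260., 172.]), 0.92)]
tri [0.53120682 0.07682149 0.08662647]
4.1417 [ 0.19852987 -0.43903414  0.55523897]
```

View pics/w1.png

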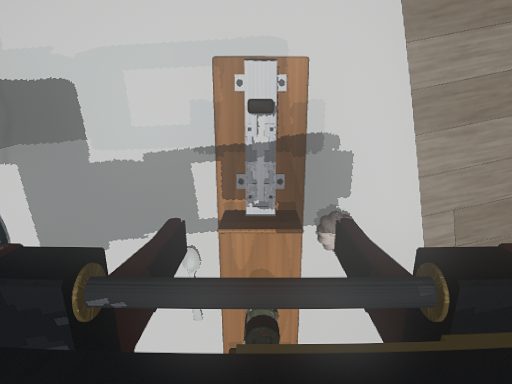

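View pics/w0.png

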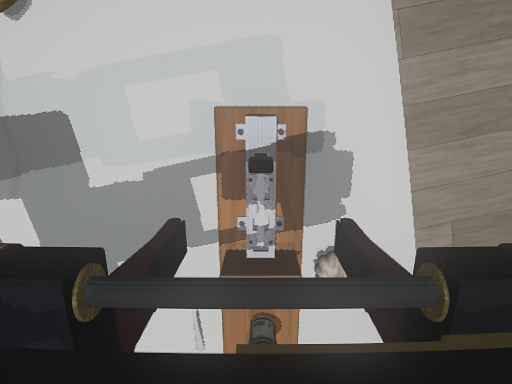

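The knob is at (260,106) in w1 and (260,163) in w0. The board is nearly vertical in the picture, so the tool is aligned with it. I fit the knob top and rail from depth and zoom in on the plate for the holes.

Run:
```python
from h import *
yaw=np.radians(77.6);r=np.array([np.cos(yaw),np.sin(yaw),0]);x=np.array([r[1],-r[0],0])
crops=[]
for i in (0,1):
    c=np.load(f"w{i}.npy",allow_pickle=True).item()
    m=np.zeros((384,512),bool);m[50:215,205:315]=1
    P=cloud(c,m);
    K=P[(P[:,2]>.095)&(P[:,2]<.115)]
    rr=K@r;xx=K@x;print(i,"knob top",len(K),K.mean(0).round(4),"along",rr.min(),rr.max(),"x",xx.min(),xx.max(),(K[:,2]).mean())
    B=P[(P[:,2]>.006)&(P[:,2]<.02)&(abs(P@x-np.median(K@x))<.07)]
    # edges fit
    bins=np.arange((B@r).min()+.01,(B@r).max()-.01,.006);E=[]
    for b in bins:
        s=B[abs(B@r-b)<.003]@x
        if len(s)>5:E.append((b,s.min(),s.max()))
    E=np.array(E);w=E[:,2]-E[:,1];E=E[abs(w-.12)<.006]
    for j in (1,2):
        f=np.polyfit(E[:,0],E[:,j],1);print("edge",f, len(E))
    print("board end along",(B@r).max(), "x mid",E[:,1:].mean())
    T=P[(P[:,2]>.045)&(P[:,2]<.06)];print("tube along",(T@r).min(),(T@r).max(),"x",np.percentile(T@x,[1,99]),np.median(T[:,2]))
    crops.append(c["image"][80:265 if i==0 else 222,235:287] if i==0 else c["image"][50:222,235:287])
h=[cv2.resize(cr,None,fx=600/cr.shape[0],fy=600/cr.shape[0],interpolation=cv2.INTER_CUBIC) for cr in crops]
cv2.imwrite("pics/z.png",np.hstack(h))
```

```text
0 knob top 342 [0.5332 0.0759 0.1035] along 0.1816737933225994 0.1949276495983306 x 0.4922548464231721 0.5168862795811082 0.10352970726411537
edge [-0.00372424  0.44576375] 21
edge [-0.01275008  0.56593584] 21
board end along 0.24801789718672626 x mid 0.5044163576989628
tube along 0.11872732780116775 0.2393616402062514 x [0.48671908 0.52215592] 0.052486323980910556
1 knob top 380 [0.5327 0.0746 0.1035] along 0.1806316784883556 0.1939396475848867 x 0.4920735315820897 0.5165373195689406 0.10352421071801639
edge [-0.00285012  0.44527791] 31
edge [-0.00638337  0.5643064 ] 31
board end along 0.24817606191815564 x mid 0.5041240214503976
tube along 0.059735868382253234 0.23874893464712657 x [0.4866821  0.52215785] 0.05262961440477028
```

View pics/z.png

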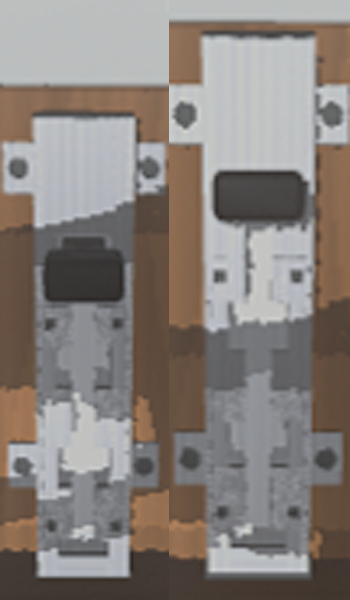

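The tube, slot and hole outlines show between crop rows 35–575, but the shadow patches confuse them. A depth profile at ±7 mm off the centre line should show the holes.

Run:
```python
from h import *
yaw=np.radians(77.85);r=np.array([np.cos(yaw),np.sin(yaw),0]);x=np.array([r[1],-r[0],0])
Ps=[]
for i in (0,1):
    c=np.load(f"w{i}.npy",allow_pickle=True).item()
    m=np.zeros((384,512),bool);m[50:265,235:290]=1
    P=cloud(c,m);K=P[(P[:,2]>.095)&(P[:,2]<.115)]
    print("knob",K.mean(0).round(4),((K@r).min()+(K@r).max())/2,((K@x).min()+(K@x).max())/2)
    T=P[(P[:,2]>.03)&(P[:,2]<.06)];a=(K@r).mean();xc=np.mean(np.percentile(T@x,[1,99]));print("xc",xc)
    o=abs(T@x-xc)
    for b in np.arange(0.0,.13,.003):
        s=abs(a-T@r-b)<.002
        f=lambda lo,hi:np.round(np.mean(T[s&(o>lo)&(o<hi)][:,2])*1000,1) if (s&(o>lo)&(o<hi)).any() else 0
        print(round(b*1000),f(0,.004),f(.0055,.009),f(.0115,.016),end=" | ")
    print()
```

```text
knob [0.5332 0.0759 0.1035] 0.18606396300819894 0.5053673593675456
xc 0.5064673760514975
0 0 35.3 52.4 | 3 0 0 52.7 | 6 0 0 52.4 | 9 0 0 52.2 | 12 0 0 52.0 | 15 0 0 52.1 | 18 52.0 52.0 52.3 | 21 39.6 53.1 53.2 | 24 37.7 53.2 53.6 | 27 38.4 53.4 53.6 | 30 38.1 53.6 53.6 | 33 37.5 53.4 53.5 | 36 35.1 52.2 53.4 | 39 35.3 39.7 53.5 | 42 35.4 39.0 53.3 | 45 35.2 38.0 53.6 | 48 35.5 37.8 53.5 | 51 37.9 45.2 53.4 | 54 38.1 47.1 53.2 | 57 37.6 53.8 53.5 | 60 38.0 53.7 53.4 | 63 38.1 53.8 53.4 | 66 37.8 53.8 53.3 | 69 38.1 54.0 53.3 | 72 38.1 54.0 53.4 | 75 36.5 53.7 53.6 | 78 35.5 53.1 53.3 | 81 35.4 40.4 51.7 | 84 35.6 38.6 50.5 | 87 35.1 39.2 51.1 | 90 37.8 45.6 50.7 | 93 38.1 46.5 50.9 | 96 38.1 50.2 51.9 | 99 38.5 54.0 53.6 | 102 38.2 54.1 53.4 | 105 38.1 54.0 53.7 | 108 38.4 53.9 53.9 | 111 37.1 54.0 53.4 | 114 35.0 52.4 52.6 | 117 35.4 53.8 52.4 | 120 44.5 47.0 51.4 | 123 44.8 43.2 50.6 | 126 47.3 45.4 51.1 | 129 52.2 52.3 52.7 | 
knob [0.5327 0.0746 0.1035] 0.18506985461063225 0.505097122653398
xc 0.5064974098802523
0 0 0 51.9 | 3 0 0 52.2 | 6 38.1 52.1 52.1 | 9 37.5 52.2 52.3 | 12 37.1 50.2 52.2 | 15 38.3 50.3 52.2 | 18 37.1 49.8 53.1 | 21 37.8 50.9 53.7 | 24 38.5 51.4 53.9 | 27 37.6 50.6 53.5 | 30 38.4 51.0 53.5 | 33 36.3 43.1 53.1 | 36 35.1 35.2 53.4 | 39 35.2 36.6 53.5 | 42 34.9 37.5 53.5 | 45 35.1 38.3 53.2 | 48 36.5 41.4 53.4 | 51 38.4 47.8 53.5 | 54 38.1 50.6 53.3 | 57 37.5 50.5 53.5 | 60 38.5 50.6 53.4 | 63 37.5 49.9 53.5 | 66 38.7 51.0 53.3 | 69 37.9 50.2 53.3 | 72 37.8 50.4 53.1 | 75 35.2 43.6 53.2 | 78 35.1 37.8 53.1 | 81 35.3 38.9 53.0 | 84 35.3 38.1 53.2 | 87 35.2 38.4 53.0 | 90 37.8 44.1 53.4 | 93 37.9 48.2 53.3 | 96 37.7 49.8 53.6 | 99 38.7 51.4 53.6 | 102 36.9 50.7 53.8 | 105 37.0 51.8 54.0 | 108 38.6 50.8 53.6 | 111 36.0 47.7 52.7 | 114 35.3 43.8 52.3 | 117 39.8 41.8 52.3 | 120 44.9 44.8 52.3 | 123 48.2 49.0 52.2 | 126 52.1 52.4 52.2 | 129 51.8 51.8 51.5 |
```

The depth profile shows the middle hole about 43 mm and the last hole about 84 mm from the knob, so the plate offset is roughly +4 mm. I grip the knob across the rail now.

```bash
cat >> h.py <<'E'
yaw=np.radians(77.85);r=np.array([np.cos(yaw),np.sin(yaw),0]);x=np.array([r[1],-r[0],0]);Q=quat(yaw)
K0=.1855*r+.5055*x
def st(t=""):
    f=np.array(current_force());p=np.array(current_position());print(t,"t",round(current_clock(),2),"slide",round((.1855-p@r)*1e3,2),"z",round(p[2]*1e3,2),"Fx,Fr,Fz",(f@x).round(2),(f@r).round(2),f[2].round(2),"gap",round(current_finger_gap()*1e3,1),current_grip_force())
E
python3 - <<'E'
from h import *
move_ptp(K0+[0,0,.15],Q)
move_gripper(.05)
print(servo_line(K0+[0,0,.079],rate=.08,contact_N=6)); st("down")
move_gripper(.0); st("grip")
E
```

```text
False
down t 6.47 slide -0.11 z 79.41 Fx,Fr,Fz -0.31 -0.25 0.16 gap 50.1 0.0
grip t 6.97 slide -0.01 z 78.94 Fx,Fr,Fz -4.86 0.03 2.14 gap 26.1 30.00043362379074
```

Run:
```python
from h import *
p=np.array(current_position())
print(servo_line(p+[0,0,-.0085],rate=.02,contact_N=16)); st("press")
p=np.array(current_position())
for s in (.012,.063):
    hit=servo_line(p-(s)*r,rate=.03,contact_N=14); st("slide"); print(hit)
    if hit: break
```

```text
False
press t 7.56 slide -0.03 z 70.69 Fx,Fr,Fz -5.61 0.32 8.78 gap 25.6 30.003844499588013
slide t 8.11 slide 12.15 z 70.96 Fx,Fr,Fz -4.73 -0.41 9.36 gap 26.0 30.003609359264374
False
slide t 9.96 slide 62.93 z 70.91 Fx,Fr,Fz -4.98 0.15 8.84 gap 25.9 30.002945065498352
False
```

Run:
```python
from h import *
move_gripper(.06); st("open")
p=np.array(current_position())
servo_line(p+[0,0,.06],rate=.15)
servo_line(p+.03*r+[0,0,.06],rate=.15); move_gripper(0.0)
c=capture("wrist");m=np.zeros((384,512),bool);m[40:230,235:290]=1
cv2.imwrite("pics/c.png",c["image"])
for s in silhouettes("wrist","knob")[:2]:
    P=cloud(c,s["region"]);print(s["conf"],s["xy"])
    if len(P):
        P=P[P[:,2]>P[:,2].max()-.008];print("slide",(.1855-(P@r).mean())*1e3,"top z",P[:,2].mean(),len(P))
st()
```

```text
open t 10.67 slide 62.98 z 70.67 Fx,Fr,Fz -0.43 -0.47 1.59 gap 59.9 0.0
 t 12.66 slide 32.96 z 130.67 Fx,Fr,Fz 0.11 -0.07 0.62 gap 0.4 0.0
```

View pics/c.png

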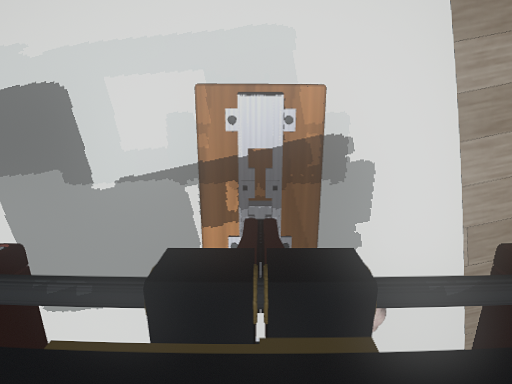

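The first hole, at (260,158), is empty, so the carriage has moved. The knob is hidden under the shut fingers. I lower behind it and push with no downward force.

Run:
```python
from h import *
b=K0+[0,0,.084]
print(servo_line(b-.033*r,rate=.1,contact_N=6)); st("low")
print(servo_line(b-.052*r,rate=.02,contact_N=2)); st("touch")
h=servo_line(b-.077*r,rate=.015,contact_N=8.5); st("push"); print(h)
```

```text
False
low t 13.28 slide 32.96 z 84.03 Fx,Fr,Fz 0.18 -0.25 0.84 gap 0.6 0.0
True
touch t 13.88 slide 44.12 z 83.88 Fx,Fr,Fz -0.53 0.38 -0.21 gap 0.5 0.0
push t 15.2 slide 62.96 z 83.83 Fx,Fr,Fz 0.24 2.87 1.47 gap 0.6 1.1109821253921837
True
```

Run:
```python
from h import *
p=np.array(current_position())
servo_line(p+.012*r,rate=.1);st("back")
servo_line(p+.012*r+[0,0,.13],rate=.2)
move_ptp(K0-.13*r+[0,0,.24],Q);sleep(.2)
c=capture("wrist");cv2.imwrite("pics/d.png",c["image"])
for s in silhouettes("wrist","knob")[:1]:
    P=cloud(c,s["region"]);print(s["conf"],s["xy"])
    if len(P):
        P=P[P[:,2]>np.percentile(P[:,2],90)-.006];print("slide",(.1855-((P@r).min()+(P@r).max())/2)*1e3,"top z",P[:,2].mean(),len(P))
st()
```

```text
back t 15.47 slide 50.98 z 83.84 Fx,Fr,Fz 0.02 -0.58 -1.23 gap 0.3 0.0
0.55 [259.1, 133.0]
slide 81.88426893037403 top z 0.10363060405840689 359
 t 16.99 slide 129.16 z 239.33 Fx,Fr,Fz -0.04 -0.64 0.38 gap 0.4 0.0
```

View pics/d.png

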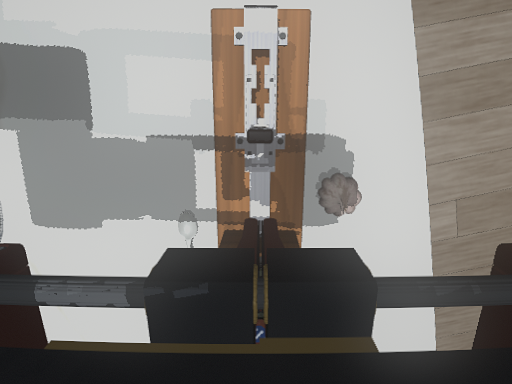

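The knob at (260,134) stands at full height (top 103.6 mm) at slide ≈82 mm, and both other holes are empty behind it. After a quick check of the jars I hand in.

Run:
```python
from h import *
c=capture("scene")
for s in spot_in("scene","jar_1")[:3]: print(np.round(s["xy"]),round(s["conf"],2),at(c,s["xy"]).round(3))
print(close_job())
```

```text
[284. 240.] 0.75 [ 0.447 -0.232  0.101]
[271. 228.] 0.74 [ 0.459 -0.185  0.094]
[301. 250.] 0.65 [ 0.441 -0.276  0.111]
the job is handed in; nothing more can be done
None
```

The job is handed in: the button popped up in the last hole (slide about 82 mm, knob at full height), the jars are still standing where they were, and the arm is clear of everything; no verdict was returned.

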